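Re-zero the click-stop dish stage and raise it four clicks

TASK

Re-zero the height of the small dish stage on the bench: feel the black dial anticlockwise to its bottom stop without forcing the stop, then turn it clockwise exactly four clicks up from there so that it sits in the fourth notch, counting the clicks by feel because the knob is loose on its spindle. Let go of the dial and leave the tube box, the jar and the spare dish where they are.

Things in the scene. Friction and masses are not known exactly. Their poses are not given: they have to be found in the camera images.
- stage_unit: Dish stage: white instrument fixed to the bench, foot 160 (x) x 300 (y) x 14 mm. On its -y half a white gear housing 100 x 100 mm, top 80 mm above the bench, bears the dial (axis at x 0, y -90 mm); on its +y half is the dark 105 mm square stage plate with a fixed glass dish, rim 86 mm above the bench. Origin: centre of underside; z up.
- dial_grip (a point): On the dial's axis at the height to grip, 118 mm above the bench. The dial: black disc 52 mm across, top 92 mm above the bench, with an upright grip bar 46 mm long, 14 mm thick, reaching 132 mm above the bench. Site x runs along the bar, z is up. Pinch the bar across its thickness (20 to 45 N is enough). Clockwise from above raises the stage, anticlockwise lowers it.
- dial_mark (a point): Thin white mark on top of the bar's -x half, 13 mm off the axis, 132 mm above the bench. No scale goes with it. Notches are 18 degrees apart and the dial starts in a notch two to five clicks above the bottom one, but the knob has about 14 degrees of play on its hidden spindle, so its angle does not tell which notch the spindle is in.
- dial_axis (a point): Where the dial's axis meets the housing top, 80 mm above the bench. Feel of the dial: in each click it first turns freely (play), then resists with about 0.3 N m, fading to nothing over the next 8 degrees, where the spindle passes a crest and snaps to the next notch by itself. A notch (not a crest) holds once the dial is let go.
- stage_home (a point): Fixed point: where the centre of the stage plate's upper face lies in the bottom notch, 76.0 mm above the bench. Just below that notch is a sprung stop: there the torque climbs steeply to about 0.6 N m and does not fade; turned some 8 degrees on against that, the stop is forced and damaged.
- stage_top (a point): Centre of the stage plate's upper face, inside the glass dish. Rises 0.25 mm per click: 76.0 mm above the bench in the bottom notch, 77.0 mm four clicks up; far finer than measured poses tell.
- tube_box: Bystander: blue box of small tubes, 85 x 130 mm, 45 mm high, raised lid on its +x side to 100 mm. Origin: centre of underside.
- jar: Bystander: amber jar, 54 mm across, 75 mm high. Origin: centre of underside.
- spare_dish: Bystander: clear closed culture dish, 90 mm across, 16 mm high, on the bench. Origin: centre of underside.

How it is judged:
On the way:
1. the dial is at its bottom notch, by the stop (stage fully down, within a quarter of a click) (z of stage_top in the frame of stage_unit below 0.0760625 m), for 0.2 s.
At the end, for the whole second after the job is handed in: The stage stands four clicks (1.0 mm, within 0.1 mm) above its lowest position, seated in the notch, with the dial let go (z of stage_top in the frame of stage_unit between 0.0769 and 0.0771 m); the robot touches nothing.
It fails at once if the bottom stop is forced: the stage is driven half a click below its bottom notch (turned 9 degrees on against the sprung stop) (z of stage_top in the frame of stage_unit below 0.075875 m).
It fails at once if the tube box is shoved more than 20 mm (distance of tube_box from where it was at the start of the episode above 0.02 m).
It fails at once if the jar is shoved more than 20 mm (distance of jar from where it was at the start of the episode above 0.02 m).
It fails at once if the spare dish is shoved more than 20 mm (distance of spare_dish from where it was at the start of the episode above 0.02 m).
It also fails if it takes over 72 s, if anything falls off the work surface, if the arm or the gripper's body presses on something with over 40 N, if the wrist force passes 120 N, or if a joint passes its speed limit or range.

ROBOT

A 7-joint arm with a two-finger parallel gripper is mounted at the origin on the work surface. World frame = base frame: x ahead of the robot, y to its left, z up, the work surface at z = 0. Lengths are in m, angles in rad, forces in N, time in s.
With the tool pointing down it reaches from about 0.425 to 0.925 m from the base axis. Payload 6.8 kg.
Tool frame: the origin (TCP) lies on the centre line of the jaws, within the pads' length; the fingertips stand 17 mm ahead of it and the grasp point (between the pads) lies 2 mm behind it; z points along the fingers, x is the direction in which the jaws open and shut, and the axes are right-handed (so a half turn about z gives the same grasp; the last joint's range is limited). The gripper opens to 85 mm and grips with 20 to 120 N. Pads are 22 mm wide; open, the fingers measure 114 mm over their backs; the gripper's body (76 mm by 85 mm) begins 54 mm behind the grasp point. The pads swing forward as they close: fully open they stand 13 mm farther back than shut.
Start: joints at [1.042, 0.477, 0.022, 1.555, -0.011, 1.109, -0.083], TCP at [0.276, -0.616, 0.248] pointing down, gripper open.
Joint ranges: [-2.96, 2.96], [-0.34, 2.1], [-1.41, 1.46], [0.24, 2.44], [-1.37, 4.51], [0.17, 1.92], [-2.96, 2.96]. Speed limits (rad/s): [2.39, 2.39, 3.14, 3.14, 3.14, 3.14, 3.14].

INTERFACE

Orientations are given as a unit quaternion [w, x, y, z].
In Python, from station import status, read_camera, camera_model, bot gives the robot as it stands.
- The arm moves only by the tool arm_command, never from a script. Its argument "series" is a list of rows, each a list of 3 entries, a list of its own where there are three numbers: the finger opening in mm, from 0 to 85.4, then the shift along the tool's x, y, z in mm, then the turn about the tool's z in rad. In form: [[gripper, [dx, dy, dz], roll], ...]. A call has 1 to 8 rows; each row is the pose to reach, as a shift and turn from the pose commanded when the call began, along the tool's axes at that moment; what a row does not reach only later rows make up. A row lasts 1/8 s, in which the tool goes at most 62.5 mm and 10.7 degrees, less where a joint would pass 70% of its speed; a pose out of reach is approached as far as the arm can. A call with a gripper value outside its range is refused whole. The fingers move at their own pace and stop on an object; "squeeze" is the grip in N (left out, the last holds). Time passes only in rows, so rows that repeat a pose let the fingers close. It gives the time, the measured TCP pose, the force and the opening at its end, in the units of the state.
- status.get_obs(): the state, without advancing time (a new reading comes with each control period).
- read_camera(name): name is "scene" or "top" or "wrist"; returns the picture (384x512x3 uint8, blue, green, red); there is no depth.
- camera_model(name): a dict with "fov_y" (degrees; the focal length in pixels is half the picture's height over the tangent of half this angle, whatever the lens; pixels are square), "cx", "cy" (the principal point, pixels), "R" (3x3) and "t" (3): a world point X has camera coordinates R X + t. Camera axes: x right, y down, z forward; pixel columns grow to the right and rows downward; lengths in m; the calibration is good to about 2 mm. A picture is of the moment at which its call begins: read the wrist's pose just before it. camera_model takes no time and is no camera call; for the wrist camera it gives the pose at the moment of the call.
- bot.hand_in(): hands the job in, once; it reports no verdict.
The state is a dict: "t": time; "q": joint angles; "joint_vel": joint speeds; "joint_torque": joint torques, N m; "eef_pos": TCP position; "tool_rot": TCP orientation; "contact_force": force on the tool from outside, world axes, zero at the start; "torque": the same for the moment, N m; "gripper_width": opening from 0.0 (shut) to 1.0 (fully open).
Only numpy, scipy, OpenCV 4.12 (cv2) and the standard library are available. Lean on these libraries where they do the work, as an engineer would, in place of code of your own. Each camera call takes 0.05 s, during which the arm holds its last target.

## Working session

There is one attempt and no reset: what is moved stays moved. The work goes in short steps, Python scripts to look and compute and a tool call to move; the robot and the scene stay as the last step left them, time stands still between calls to the robot, and variables do not carry over. Pictures are saved under pics/ and viewed, and the job is handed in when it is done.

Besides the shell and the picture viewer there is one more tool, called as name(argument=value, ...) on one line, values as JSON. arm_command: Moves the arm, as the interface text tells. Its arguments: {"type":"object","properties":{"series":{"type":"array"},"squeeze":{"type":"number"}},"required":["series"]}

```bash
mkdir -p pics; ls; python3 - <<'E'
from station import status, read_camera, camera_model, bot
import cv2
o=status.get_obs(); print(o)
for n in ("scene","top","wrist"):
    m=camera_model(n); im=read_camera(n); cv2.imwrite(f"pics/{n}0.png",im); print(n,m)
E
```

```text
pics
{'t': 0.0, 'q': array([ 1.04191896,  0.47781168,  0.02233988,  1.55646769, -0.01153116,
        1.10930235, -0.08306944]), 'joint_vel': array([ 6.49703970e-04, -5.47828208e-04, -4.41075837e-05,  3.16049368e-04,
        6.95682156e-04, -1.06663486e-03,  1.45415649e-05]), 'joint_torque': array([-5.12943006e-04, -5.96452010e+01,  1.60787769e+00, -2.81195533e+01,
        1.24394751e-02,  9.34407057e-03,  7.05484652e-06]), 'eef_pos': array([ 0.27547895, -0.61560065,  0.24731106]), 'tool_rot': array([-4.58497626e-04,  8.39197106e-01, -5.43826581e-01, -8.09882049e-04]), 'contact_force': array([-0.21127361, -0.64546928, -0.01666891]), 'torque': array([-0.0367326 ,  0.01678019,  0.00771933]), 'gripper_width': 0.998775016138998}
scene {'fov_y': 47.32719538637099, 'cx': 247.5710683366754, 'cy': 190.60460869149895, 'R': array([[ 0.79505489,  0.60652484, -0.00391563],
       [ 0.423551  , -0.55980393, -0.71219668],
       [-0.43415696,  0.56457698, -0.70196906]]), 't': array([-0.52002798, -0.17580591,  1.61223723])}
top {'fov_y': 55.476309325561566, 'cx': 258.59041170528633, 'cy': 195.22141398495876, 'R': array([[ 0.01593509, -0.99970104,  0.01854491],
       [-0.98292492, -0.01906272, -0.18301698],
       [ 0.18331578, -0.01531186, -0.98293483]]), 't': array([-0.00558246,  0.62548132,  1.04014699])}
wrist {'fov_y': 60.10801117866312, 'cx': 250.44584771407344, 'cy': 190.5667560588678, 'R': array([[ 0.40854987, -0.91273498, -0.00136546],
       [-0.8638692 , -0.3871591 ,  0.32223877],
       [-0.29464725, -0.13047103, -0.94665744]]), 't': array([-0.6735198 , -0.04201026,  0.38071888])}
```

View pics/scene0.png

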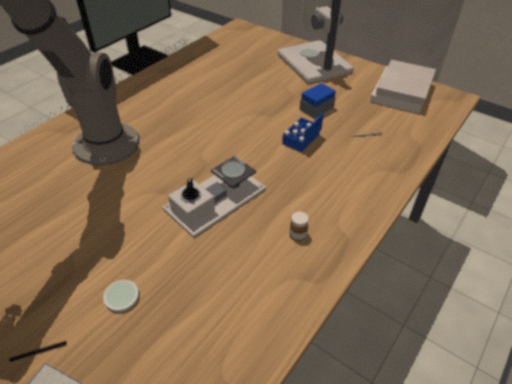

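View pics/top0.png

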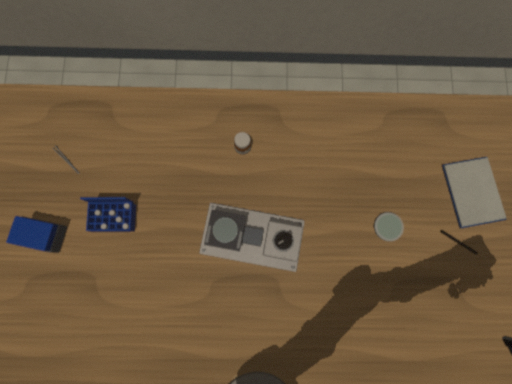

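View pics/wrist0.png

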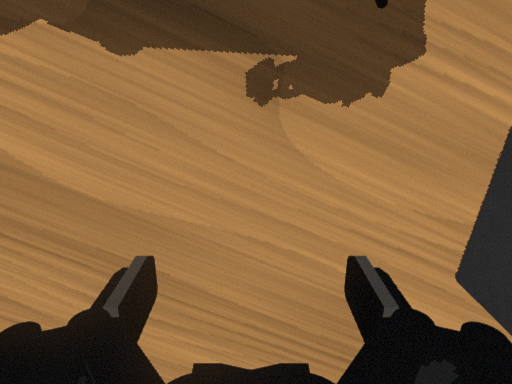

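```bash
cat > h.py <<'E'
import numpy as np, cv2
from station import camera_model
def K(m):
    f=192/np.tan(np.radians(m['fov_y'])/2); return np.array([[f,0,m['cx']],[0,f,m['cy']],[0,0,1]])
def proj(m,X):
    p=K(m)@(m['R']@np.array(X)+m['t']); return p[:2]/p[2]
def tri(ms,ps):
    P=[K(m)@np.c_[m['R'],m['t']] for m in ms]
    A=[]
    for p,(u,v) in zip(P,ps): A+= [u*p[2]-p[0],v*p[2]-p[1]]
    x=np.linalg.svd(np.array(A))[2][-1]; X=x[:3]/x[3]
    return X,[proj(m,X)-p for m,p in zip(ms,ps)]
def ray(m,p,z):
    d=m['R'].T@np.linalg.inv(K(m))@np.array([p[0],p[1],1.]); c=-m['R'].T@m['t']
    return c+d*(z-c[2])/d[2]
E
python3 - <<'E'
import cv2
a=cv2.imread('pics/top0.png')[195:280,190:315]; cv2.imwrite('pics/c_top.png',cv2.resize(a,None,fx=6,fy=6,interpolation=cv2.INTER_CUBIC))
a=cv2.imread('pics/scene0.png')[145:240,155:275]; cv2.imwrite('pics/c_scene.png',cv2.resize(a,None,fx=6,fy=6,interpolation=cv2.INTER_CUBIC))
E
```

```text
(no output)
```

View pics/c_top.png

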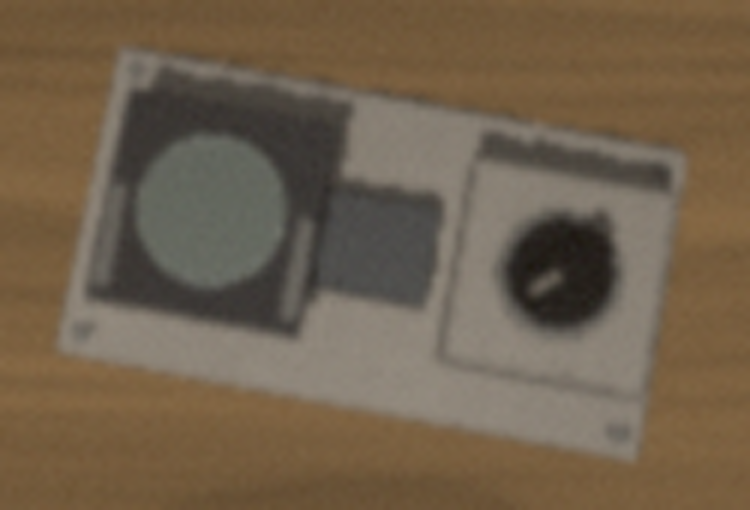

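View pics/c_scene.png

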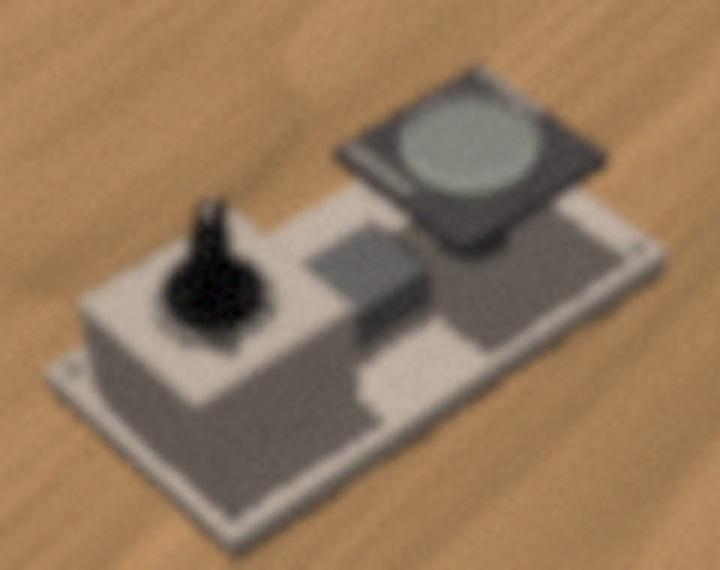

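Top view: dial disc at about (283.7, 239.7) px, white mark near (280.8, 242.3) px; the scene view shows the mark at about (190.3, 179.5) px. The unit is turned a bit.

```bash
python3 - <<'E'
from h import *
m=camera_model('top'); s=camera_model('scene')
c=lambda u,v:(190+(u+.5)/6-.5,195+(v+.5)/6-.5)
d=lambda u,v:(155+(u+.5)/6-.5,145+(v+.5)/6-.5)
F=[ray(m,c(*p),.014) for p in [(122,48),(686,150),(635,460),(60,348)]]
print(np.round(F,4)); F=np.array(F)
print([np.linalg.norm(F[i]-F[(i+1)%4]) for i in range(4)])
G=[ray(s,d(*p),.014) for p in [(45,372),(235,548),(665,258)]]; print('scene corners',np.round(G,4))
y=(F[0]+F[3]-F[1]-F[2]); yaw=np.arctan2(y[1],y[0])-np.pi/2
C=F.mean(0); R=np.array([[np.cos(yaw),-np.sin(yaw)],[np.sin(yaw),np.cos(yaw)]])
print('yaw',np.degrees(yaw),'C',C,'axis',C[:2]+R@[0,-.09])
print('disc ray',ray(m,c(562,268),.092))
print('mark',ray(m,c(545,285),.132), tri([m,s],[c(545,285),d(211,207)]))
print('disc tri',tri([m,s],[c(562,268),d(213,297)]))
E
```

```text
[[ 0.6074  0.1558  0.014 ]
 [ 0.5596 -0.1369  0.014 ]
 [ 0.4024 -0.1101  0.014 ]
 [ 0.4533  0.1808  0.014 ]]
[np.float64(0.2964982993016401), np.float64(0.15943008489253002), np.float64(0.29531014957407964), np.float64(0.15611340795587839)]
scene corners [[ 0.4063 -0.1132  0.014 ]
 [ 0.5643 -0.141   0.014 ]
 [ 0.613   0.1494  0.014 ]]
yaw -9.601166697453587 C [0.50570835 0.02240899 0.014     ] axis [ 0.49069735 -0.06633035]
disc ray [ 0.49278248 -0.06635654  0.092     ]
mark [ 0.48230659 -0.0552242   0.132     ] (array([ 0.48305655, -0.05461764,  0.13051752]), [array([-0.2613473 , -0.24828964]), array([-0.23360613,  0.02538502])])
disc tri (array([ 0.49251267, -0.06775805,  0.08493114]), [array([0.27813014, 0.26169547]), array([ 0.25500126, -0.0282855 ])])
```

```bash
python3 - <<'E'
from h import *
from station import status
from scipy.spatial.transform import Rotation as Ro
w=camera_model('wrist'); o=status.get_obs()
q=o['tool_rot']; R=Ro.from_quat([q[1],q[2],q[3],q[0]]).as_matrix(); p=o['eef_pos']
cam=-w['R'].T@w['t']; print('cam in tool',R.T@(cam-p)); print('fwd in tool',R.T@w['R'][2])
for d in (0,.05,.1,.15,.2): print(d,proj(w,p+R@[0,0,d]))
print('shift to dial hover z .27', R.T@(np.array([.491,-.067,.27])-p)*1000)
E
```

```text
cam in tool [-0.0006779  -0.08292676 -0.12563065]
fwd in tool [3.04754791e-04 3.22126015e-01 9.46696750e-01]
0 [251.89656274 277.22847414]
0.05 [251.51357374 228.27734396]
0.1 [251.28145822 198.60986859]
0.15 [251.12573474 178.7063201 ]
0.2 [251.01401986 164.4276616 ]
shift to dial hover z .27 [-412.86709187 -420.794285    -21.91485563]
```

arm_command(series=[[85, [-52, -53, -3], 0], [85, [-104, -106, -6], 0], [85, [-156, -159, -9], 0], [85, [-208, -212, -12], 0], [85, [-260, -265, -15], 0], [85, [-312, -318, -18], 0], [85, [-364, -371, -21], 0], [85, [-413, -421, -23], 0]], squeeze=40)

```text
t: 1.15
eef_pos: [0.4587, -0.1492, 0.2683]
tool_rot: [0.0, 0.839, -0.544, 0.0]
contact_force: [2.1, -0.8, 0.5]
gripper_width: 0.995
```

```bash
python3 - <<'E'
from h import *
from station import status
o=status.get_obs(); print(o)
E
```

```text
{'t': 1.15, 'q': array([ 0.41690557,  0.15168231, -0.25612523,  1.96481373,  0.04495555,
        1.03000758, -1.00982541]), 'joint_vel': array([-0.67733367,  0.0112615 , -0.39749306, -0.05020732,  0.06899818,
        0.04424962, -1.09257158]), 'joint_torque': array([  4.40467179, -38.63346934,   0.18460209, -25.49012482,
        -0.13088388,   0.22208772,   1.47282455]), 'eef_pos': array([ 0.45865807, -0.14922589,  0.26833808]), 'tool_rot': array([ 3.17078346e-05,  8.39115507e-01, -5.43953223e-01,  2.38095172e-04]), 'contact_force': array([ 2.05424975, -0.84960417,  0.45381377]), 'torque': array([-0.06543083, -0.06288961, -0.04333114]), 'gripper_width': 0.9954019494683828}
```

arm_command(series=[[85, [-31, -31, 0], 0.18], [85, [-60, -61, 0], 0.36], [85, [-60, -61, 0], 0.54], [85, [-60, -61, 0], 0.72], [85, [-60, -61, 0], 0.9], [85, [-60, -61, 0], 1.08], [85, [-60, -61, 0], 1.2], [85, [-60, -61, 0], 1.2]])

```text
t: 2.15
eef_pos: [0.4893, -0.0714, 0.268]
tool_rot: [-0.0, -0.386, 0.922, 0.0]
contact_force: [-0.0, -0.6, -1.0]
gripper_width: 0.994
```

```bash
python3 - <<'E'
from h import *
from station import status,read_camera
o=status.get_obs(); print(o['q'],o['eef_pos'],o['tool_rot'],o['torque'])
w=camera_model('wrist'); im=read_camera('wrist'); cv2.imwrite('pics/w1.png',im)
np.savez('w1.npz',R=w['R'],t=w['t'],fov_y=w['fov_y'],cx=w['cx'],cy=w['cy'])
print(proj(w,[.491,-.067,.092]))
E
```

```text
[ 0.18895058  0.16899177 -0.19091084  1.94317877  0.03724329  1.03310346
 -2.36722044] [ 0.48934062 -0.07137566  0.26798439] [-1.79859486e-04 -3.86085986e-01  9.22462778e-01  3.94807643e-05] [-0.01256722 -0.0195118   0.01878623]
[246.06005055 172.0970177 ]
```

View pics/w1.png

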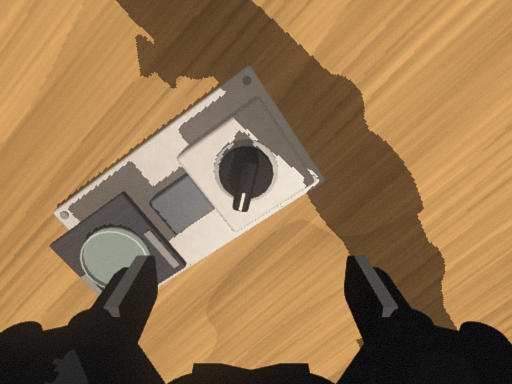

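```bash
python3 - <<'E'
import cv2
a=cv2.imread('pics/w1.png')[125:225,200:300]; cv2.imwrite('pics/c_w1.png',cv2.resize(a,None,fx=6,fy=6,interpolation=cv2.INTER_CUBIC)*1)
import numpy as np
b=cv2.imread('pics/c_w1.png').astype(float); cv2.imwrite('pics/c_w1.png',np.clip(255*(b/255)**.5,0,255))
E
```

```text
[ WARN:0@0.135] global loadsave.cpp:1063 imwrite_ Unsupported depth image for selected encoder is fallbacked to CV_8U.
```

View pics/c_w1.png

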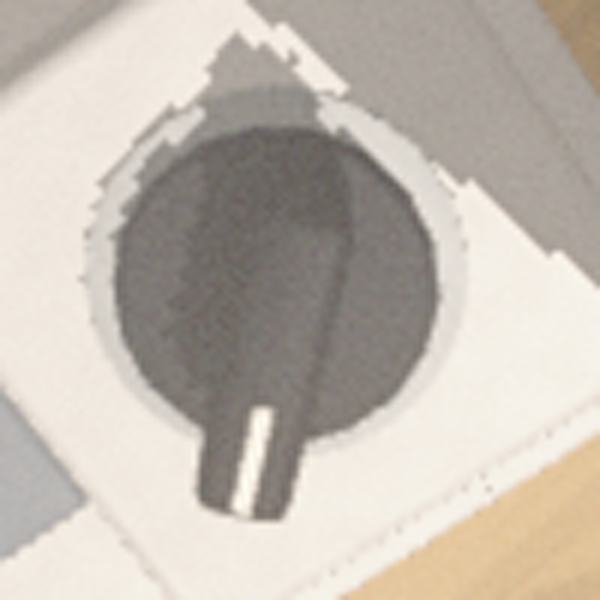

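Mark runs from crop (262,408) to (240,514) → px (243.2,192.6)–(239.6,210.2); disc centre about crop (277,283) → px (245.7,171.7).

```bash
python3 - <<'E'
from h import *
d=np.load('w1.npz'); w={k:d[k] for k in d}
c=lambda u,v:(200+(u+.5)/6-.5,125+(v+.5)/6-.5)
a=ray(w,c(262,408),.132); b=ray(w,c(240,514),.132); print(a,b,np.linalg.norm(a-b),'yaw mark dir',np.degrees(np.arctan2(*(b-a)[1::-1])))
D=ray(w,c(277,283),.092); print('disc',D, np.linalg.norm(ray(w,c(115,283),.092)-ray(w,c(438,283),.092)))
mk=(a+b)/2; v=mk-D; print('axis->mark',np.hypot(*v[:2]),np.degrees(np.arctan2(v[1],v[0])))
t=camera_model('top');s=camera_model('scene')
u0=(190+545.5/6-.5,195+285.5/6-.5); u1=(155+211.5/6-.5,145+207.5/6-.5)
print('mark tri',tri([w,t],[c(251,461),u0]),tri([w,t,s],[c(251,461),u0,u1])[0])
print('disc tri',tri([w,t],[c(277,283),(190+562.5/6-.5,195+268.5/6-.5)])[0])
n=np.array([.386086,-.922463]); x=2*n*n[0]-[1,0]; print('tool x yaw',np.degrees(np.arctan2(x[1],x[0])))
E
```

```text
[ 0.48765101 -0.06108904  0.132     ] [ 0.47859147 -0.04763173  0.132     ] 0.01622264717022552 yaw mark dir 123.9486778977139
disc [ 0.49144537 -0.06703082  0.092     ] 0.05071007951440561
axis->mark 0.015160181753263016 123.30380030381501
mark tri (array([ 0.48269878, -0.05487402,  0.13212773]), [array([0.76539643, 0.06860774]), array([-0.12343061, -0.14901464])]) [ 0.48297056 -0.05444535  0.13053282]
disc tri [ 0.49223128 -0.06670397  0.09296576]
tool x yaw -134.577639446684
```

arm_command(series=[[70, [-5, 2.5, 40], 0.1], [70, [-5, 2.5, 80], 0.206], [60, [-5, 2.5, 110], 0.206], [60, [-5, 2.5, 135], 0.206], [60, [-5, 2.5, 150], 0.206], [60, [-5, 2.5, 150], 0.206], [60, [-5, 2.5, 150], 0.206]])

```text
t: 3.08
eef_pos: [0.4919, -0.0661, 0.119]
tool_rot: [0.001, -0.289, 0.957, -0.0]
contact_force: [0.4, 0.7, -0.4]
gripper_width: 0.703
```

```bash
cat > look.py <<'E'
import sys
from h import *
from station import status,read_camera
o=status.get_obs(); print(o['t'],o['q'].round(3),o['eef_pos'].round(4),o['tool_rot'].round(4),o['contact_force'].round(2),o['torque'].round(3),o['gripper_width'])
im=read_camera('wrist'); cv2.imwrite(f'pics/{sys.argv[1]}.png',cv2.convertScaleAbs(cv2.resize(im,None,fx=1.5,fy=1.5),alpha=1.3))
E
python3 look.py w2
```

```text
3.075 [ 0.141  0.367 -0.16   2.082  0.089  0.697 -2.632] [ 0.4919 -0.0661  0.119 ] [ 7.000e-04 -2.888e-01  9.574e-01 -2.000e-04] [ 0.44  0.67 -0.44] [-0.009  0.021  0.064] 0.7025554724413462
```

View pics/w2.png

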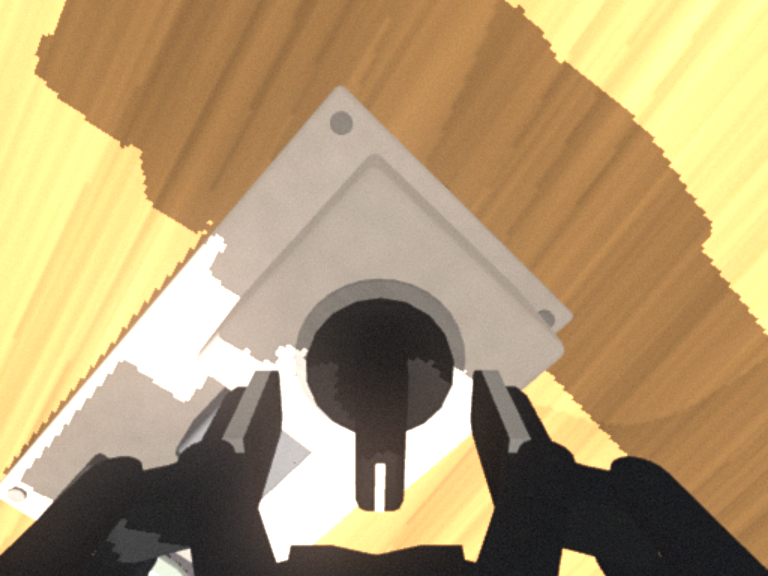

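The bar (cols 357–405) stands centred and upright between the fingers (inner edges 277 and 475). Close.

arm_command(series=[[5, [0, 0, 0], 0], [5, [0, 0, 0], 0], [5, [0, 0, 0], 0], [5, [0, 0, 0], 0], [5, [0, 0, 0], 0], [5, [0, 0, 0], 0]], squeeze=40)

```text
t: 3.88
eef_pos: [0.4911, -0.0665, 0.1186]
tool_rot: [-0.0, -0.288, 0.958, -0.0]
contact_force: [-1.9, -1.0, 5.7]
gripper_width: 0.155
```

```bash
cat > st.py <<'E'
from station import status
import numpy as np
o=status.get_obs(); q=o['tool_rot']
yaw=2*np.degrees(np.arctan2(q[2],q[1]))
print('t',o['t'],'yaw',round(yaw%360,2),'T',o['torque'].round(3),'F',o['contact_force'].round(1),'jt7',round(o['joint_torque'][6],3),'q7',round(o['q'][6],3),'pos',o['eef_pos'].round(4),'g',round(o['gripper_width'],3),'vmax',abs(o['joint_vel']).max().round(3))
E
python3 st.py
```

```text
t 3.875 yaw 213.53 T [-0.152  0.576 -0.042] F [-1.9 -1.   5.7] jt7 0.025 q7 -2.633 pos [ 0.4911 -0.0665  0.1186] g 0.155 vmax 0.003
```

arm_command(series=[[5, [0, 0, 0], -0.05], [5, [0, 0, 0], -0.05], [5, [0, 0, 0], -0.05]])

```text
t: 4.25
eef_pos: [0.4911, -0.0665, 0.1186]
tool_rot: [-0.0, -0.312, 0.95, -0.0]
contact_force: [-2.0, -1.2, 5.3]
gripper_width: 0.154
```

```bash
python3 st.py
```

```text
t 4.25 yaw 216.33 T [-0.123  0.533 -0.343] F [-2.  -1.2  5.3] jt7 0.331 q7 -2.589 pos [ 0.4911 -0.0665  0.1186] g 0.154 vmax 0.001
```

arm_command(series=[[5, [0, 0, 0], -0.05], [5, [0, 0, 0], -0.05], [5, [0, 0, 0], -0.05]])

```text
t: 4.62
eef_pos: [0.4911, -0.0664, 0.1186]
tool_rot: [-0.0, -0.336, 0.942, -0.0]
contact_force: [-2.6, 0.0, 5.5]
gripper_width: 0.158
```

```bash
python3 st.py
```

```text
t 4.625 yaw 219.24 T [-0.087  0.527 -0.126] F [-2.6  0.   5.5] jt7 0.132 q7 -2.545 pos [ 0.4911 -0.0664  0.1186] g 0.158 vmax 0.003
```

arm_command(series=[[5, [0, 0, 0], -0.05], [5, [0, 0, 0], -0.05], [5, [0, 0, 0], -0.05]])

```text
t: 5.0
eef_pos: [0.4911, -0.0663, 0.1186]
tool_rot: [-0.0, -0.359, 0.933, -0.0]
contact_force: [-1.6, -1.3, 5.7]
gripper_width: 0.156
```

```bash
python3 st.py
```

```text
t 5.0 yaw 222.13 T [-0.135  0.506 -0.007] F [-1.6 -1.3  5.7] jt7 0.008 q7 -2.501 pos [ 0.4911 -0.0663  0.1186] g 0.156 vmax 0.003
```

arm_command(series=[[5, [0, 0, 0], -0.06], [5, [0, 0, 0], -0.12], [5, [0, 0, 0], -0.12]])

```text
t: 5.38
eef_pos: [0.4912, -0.0663, 0.1186]
tool_rot: [-0.0, -0.415, 0.91, -0.0]
contact_force: [-1.5, -1.2, 4.8]
gripper_width: 0.158
```

```bash
python3 st.py
```

```text
t 5.375 yaw 229.04 T [-0.043  0.427  0.003] F [-1.5 -1.2  4.8] jt7 0.219 q7 -2.395 pos [ 0.4912 -0.0663  0.1186] g 0.158 vmax 0.018
```

arm_command(series=[[5, [0, 0, 0], -0.05], [5, [0, 0, 0], -0.05], [5, [0, 0, 0], -0.05]])

```text
t: 5.75
eef_pos: [0.4912, -0.0663, 0.1186]
tool_rot: [-0.0, -0.437, 0.899, -0.0]
contact_force: [-2.0, -0.2, 6.0]
gripper_width: 0.156
```

```bash
python3 st.py
```

```text
t 5.75 yaw 231.85 T [-0.009  0.462 -0.082] F [-2.  -0.2  6. ] jt7 0.08 q7 -2.351 pos [ 0.4912 -0.0663  0.1186] g 0.156 vmax 0.002
```

arm_command(series=[[5, [0, 0, 0], -0.04], [5, [0, 0, 0], -0.04], [5, [0, 0, 0], -0.04]])

```text
t: 6.12
eef_pos: [0.4912, -0.0663, 0.1186]
tool_rot: [-0.0, -0.455, 0.891, 0.0]
contact_force: [-2.6, 0.3, 5.5]
gripper_width: 0.158
```

```bash
python3 st.py
```

```text
t 6.125 yaw 234.08 T [-0.066  0.459 -0.366] F [-2.6  0.3  5.5] jt7 0.385 q7 -2.317 pos [ 0.4912 -0.0663  0.1186] g 0.158 vmax 0.002
```

arm_command(series=[[5, [0, 0, 0], -0.04], [5, [0, 0, 0], -0.04], [5, [0, 0, 0], -0.04]])

```text
t: 6.5
eef_pos: [0.4912, -0.0663, 0.1186]
tool_rot: [-0.0, -0.473, 0.881, -0.0]
contact_force: [-1.9, -1.1, 4.9]
gripper_width: 0.155
```

```bash
python3 st.py
```

```text
t 6.5 yaw 236.41 T [ 0.029  0.485 -0.21 ] F [-1.9 -1.1  4.9] jt7 0.193 q7 -2.281 pos [ 0.4912 -0.0663  0.1186] g 0.155 vmax 0.002
```

Fading, so a normal click; go over this crest and through the free part.

arm_command(series=[[5, [0, 0, 0], -0.05], [5, [0, 0, 0], -0.1], [5, [0, 0, 0], -0.1]])

```text
t: 6.88
eef_pos: [0.4913, -0.0662, 0.1186]
tool_rot: [-0.0, -0.517, 0.856, -0.0]
contact_force: [-2.0, 0.5, 5.9]
gripper_width: 0.159
```

```bash
python3 st.py
```

```text
t 6.875 yaw 242.21 T [0.003 0.476 0.037] F [-2.   0.5  5.9] jt7 0.18 q7 -2.192 pos [ 0.4913 -0.0662  0.1186] g 0.159 vmax 0.014
```

arm_command(series=[[5, [0, 0, 0], -0.06], [5, [0, 0, 0], -0.12], [5, [0, 0, 0], -0.12], [5, [0, 0, 0], -0.12]])

```text
t: 7.38
eef_pos: [0.4913, -0.0661, 0.1186]
tool_rot: [0.0, -0.567, 0.824, -0.0]
contact_force: [-1.3, -0.5, 5.6]
gripper_width: 0.156
```

```bash
python3 st.py
```

```text
t 7.375 yaw 249.06 T [ 0.092  0.421 -0.002] F [-1.3 -0.5  5.6] jt7 -0.0 q7 -2.087 pos [ 0.4913 -0.0661  0.1186] g 0.156 vmax 0.003
```

arm_command(series=[[5, [0, 0, 0], -0.04], [5, [0, 0, 0], -0.04], [5, [0, 0, 0], -0.04]])

```text
t: 7.75
eef_pos: [0.4913, -0.0661, 0.1186]
tool_rot: [0.0, -0.583, 0.813, 0.0]
contact_force: [-1.9, -0.9, 4.8]
gripper_width: 0.157
```

```bash
python3 st.py
```

```text
t 7.75 yaw 251.29 T [ 0.059  0.453 -0.356] F [-1.9 -0.9  4.8] jt7 0.334 q7 -2.053 pos [ 0.4913 -0.0661  0.1186] g 0.157 vmax 0.002
```

arm_command(series=[[5, [0, 0, 0], -0.035], [5, [0, 0, 0], -0.035], [5, [0, 0, 0], -0.035]])

```text
t: 8.12
eef_pos: [0.4913, -0.0661, 0.1186]
tool_rot: [0.0, -0.597, 0.802, 0.0]
contact_force: [-1.8, -1.0, 4.4]
gripper_width: 0.156
```

```bash
python3 st.py
```

```text
t 8.125 yaw 253.3 T [ 0.1    0.47  -0.267] F [-1.8 -1.   4.4] jt7 0.283 q7 -2.022 pos [ 0.4913 -0.0661  0.1186] g 0.156 vmax 0.002
```

arm_command(series=[[5, [0, 0, 0], -0.03], [5, [0, 0, 0], -0.03], [5, [0, 0, 0], -0.03]])

```text
t: 8.5
eef_pos: [0.4912, -0.0661, 0.1186]
tool_rot: [0.0, -0.609, 0.793, 0.0]
contact_force: [-2.4, 0.8, 5.2]
gripper_width: 0.16
```

```bash
python3 st.py
```

```text
t 8.5 yaw 255.05 T [ 0.062  0.513 -0.137] F [-2.4  0.8  5.2] jt7 0.164 q7 -1.995 pos [ 0.4912 -0.0661  0.1186] g 0.16 vmax 0.002
```

Fading again: third click. Go on to about 267° and then fine.

arm_command(series=[[5, [0, 0, 0], -0.05], [5, [0, 0, 0], -0.1], [5, [0, 0, 0], -0.1], [5, [0, 0, 0], -0.1]])

```text
t: 9.0
eef_pos: [0.4913, -0.066, 0.1186]
tool_rot: [0.0, -0.648, 0.761, -0.0]
contact_force: [-2.7, 0.3, 4.8]
gripper_width: 0.158
```

```bash
python3 st.py
```

```text
t 9.0 yaw 260.81 T [0.151 0.483 0.002] F [-2.7  0.3  4.8] jt7 -0.001 q7 -1.907 pos [ 0.4913 -0.066   0.1186] g 0.158 vmax 0.002
```

arm_command(series=[[5, [0, 0, 0], -0.05], [5, [0, 0, 0], -0.1], [5, [0, 0, 0], -0.1], [5, [0, 0, 0], -0.1]])

```text
t: 9.5
eef_pos: [0.4913, -0.0659, 0.1186]
tool_rot: [0.0, -0.685, 0.728, -0.0]
contact_force: [-1.9, 0.2, 5.2]
gripper_width: 0.157
```

```bash
python3 st.py
```

```text
t 9.5 yaw 266.54 T [0.16  0.498 0.016] F [-1.9  0.2  5.2] jt7 -0.001 q7 -1.819 pos [ 0.4913 -0.0659  0.1186] g 0.157 vmax 0.003
```

arm_command(series=[[5, [0, 0, 0], -0.04], [5, [0, 0, 0], -0.04], [5, [0, 0, 0], -0.04]])

```text
t: 9.88
eef_pos: [0.4913, -0.0659, 0.1186]
tool_rot: [0.0, -0.699, 0.715, 0.0]
contact_force: [-1.7, 0.6, 5.8]
gripper_width: 0.155
```

```bash
python3 st.py
```

```text
t 9.875 yaw 268.77 T [ 0.257  0.503 -0.332] F [-1.7  0.6  5.8] jt7 0.362 q7 -1.785 pos [ 0.4913 -0.0659  0.1186] g 0.155 vmax 0.002
```

arm_command(series=[[5, [0, 0, 0], -0.03], [5, [0, 0, 0], -0.03], [5, [0, 0, 0], -0.03]])

```text
t: 10.25
eef_pos: [0.4912, -0.0659, 0.1186]
tool_rot: [-0.0, 0.71, -0.705, -0.0]
contact_force: [-1.3, 1.6, 5.3]
gripper_width: 0.157
```

```bash
python3 st.py
```

```text
t 10.25 yaw 270.41 T [ 0.23   0.498 -0.678] F [-1.3  1.6  5.3] jt7 0.745 q7 -1.759 pos [ 0.4912 -0.0659  0.1186] g 0.157 vmax 0.002
```

Torque climbed to 0.75 N m instead of fading: the stop, about 2° in. I back off into the bottom notch's play and dwell. Joint 7 would run out of range on the way clockwise, so I regrip half a turn round here.

arm_command(series=[[5, [0, 0, 0], 0.06], [5, [0, 0, 0], 0.1], [5, [0, 0, 0], 0.1], [5, [0, 0, 0], 0.1]])

```text
t: 10.75
eef_pos: [0.4913, -0.0659, 0.1186]
tool_rot: [0.0, -0.674, 0.738, -0.0]
contact_force: [-1.3, 0.1, 5.6]
gripper_width: 0.16
```

```bash
python3 st.py
```

```text
t 10.75 yaw 264.82 T [0.103 0.466 0.051] F [-1.3  0.1  5.6] jt7 0.002 q7 -1.846 pos [ 0.4913 -0.0659  0.1186] g 0.16 vmax 0.003
```

arm_command(series=[[60, [0, 0, 0], 0], [60, [0, 0, 0], 0], [60, [0, 0, 0], 0], [60, [0, 0, 0], 0], [60, [0, 0, -25], 0], [60, [0, 0, -60], 0], [60, [0, 0, -70], 0], [60, [0, 0, -70], 0]])

```text
t: 11.75
eef_pos: [0.4914, -0.0662, 0.1883]
tool_rot: [0.0, -0.674, 0.738, -0.0]
contact_force: [0.1, 0.1, -0.5]
gripper_width: 0.711
```

```bash
python3 st.py; python3 look.py w3
```

```text
t 11.75 yaw 264.82 T [0.003 0.032 0.033] F [ 0.1  0.1 -0.5] jt7 0.047 q7 -1.787 pos [ 0.4914 -0.0662  0.1883] g 0.711 vmax 0.024
11.75 [ 0.344  0.283 -0.392  2.016  0.141  0.867 -1.787] [ 0.4914 -0.0662  0.1883] [ 3.000e-04 -6.744e-01  7.383e-01 -4.000e-04] [ 0.15  0.1  -0.51] [0.003 0.032 0.033] 0.7106343804865558
```

View pics/w3.png

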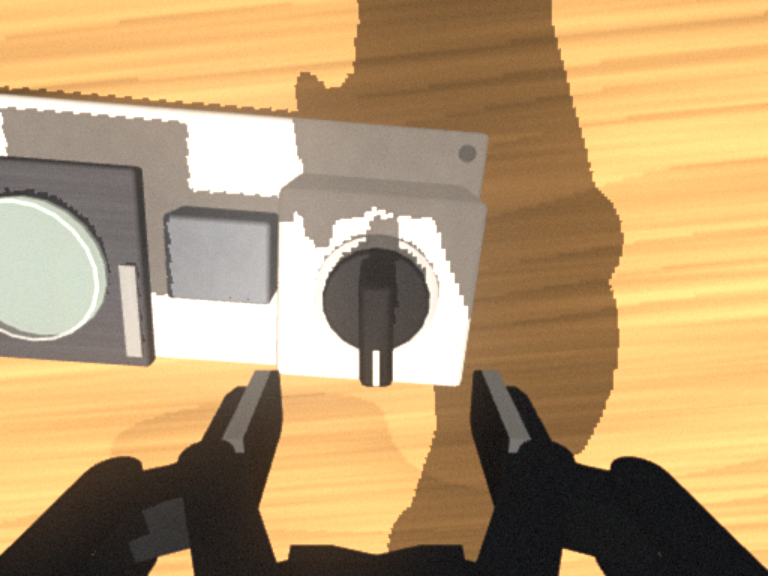

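Released cleanly; the bar stayed centred and aligned (mark at (376,365)). Turning half a turn.

arm_command(series=[[60, [0, 0, 0], -0.18], [60, [0, 0, 0], -0.36], [60, [0, 0, 0], -0.54], [60, [0, 0, 0], -0.72], [60, [0, 0, 0], -0.9], [60, [0, 0, 0], -1.08], [60, [0, 0, 0], -1.26], [60, [0, 0, 0], -1.44]])

```text
t: 12.8
eef_pos: [0.4903, -0.066, 0.1866]
tool_rot: [-0.0, 0.994, -0.107, -0.001]
contact_force: [0.6, 0.0, 0.9]
gripper_width: 0.701
```

arm_command(series=[[60, [0, 0, 0], -0.18], [60, [0, 0, 0], -0.36], [60, [0, 0, 0], -0.54], [60, [0, 0, 0], -0.72], [60, [0, 0, 0], -0.9], [60, [0, 0, 0], -1.08], [60, [0, 0, 0], -1.26], [60, [0, 0, 0], -1.44]])

```text
t: 13.8
eef_pos: [0.4904, -0.066, 0.1867]
tool_rot: [-0.001, 0.818, 0.575, -0.001]
contact_force: [-1.0, -0.4, -0.8]
gripper_width: 0.701
```

arm_command(series=[[60, [0, 0, 0], -0.18], [60, [0, 0, 0], -0.26], [60, [0, 0, 0], -0.26], [60, [0, 0, 0], -0.26]])

```text
t: 14.3
eef_pos: [0.4908, -0.0661, 0.1875]
tool_rot: [-0.001, 0.739, 0.673, -0.0]
contact_force: [0.4, -0.6, 0.6]
gripper_width: 0.703
```

```bash
python3 st.py
```

```text
t 14.3 yaw 84.65 T [-0.017 -0.006  0.019] F [ 0.4 -0.6  0.6] jt7 0.007 q7 1.069 pos [ 0.4908 -0.0661  0.1875] g 0.703 vmax 0.009
```

Now back down by 69 mm and check before closing.

arm_command(series=[[60, [0, 0, 25], 0], [60, [0, 0, 50], 0], [60, [0, 0, 69], 0], [60, [0, 0, 69], 0], [60, [0, 0, 69], 0]])

```text
t: 14.92
eef_pos: [0.4918, -0.0659, 0.1197]
tool_rot: [0.0, 0.739, 0.674, 0.0]
contact_force: [0.3, -0.2, 0.6]
gripper_width: 0.708
```

```bash
python3 st.py; python3 look.py w4
```

```text
t 14.925 yaw 84.74 T [ 0.024 -0.05  -0.021] F [ 0.3 -0.2  0.6] jt7 -0.01 q7 0.967 pos [ 0.4918 -0.0659  0.1197] g 0.708 vmax 0.01
14.925 [ 0.758  0.532 -0.938  2.043  0.575  0.85   0.967] [ 0.4918 -0.0659  0.1197] [3.000e-04 7.388e-01 6.739e-01 3.000e-04] [ 0.32 -0.18  0.58] [ 0.024 -0.05  -0.021] 0.7076714769816843
```

View pics/w4.png

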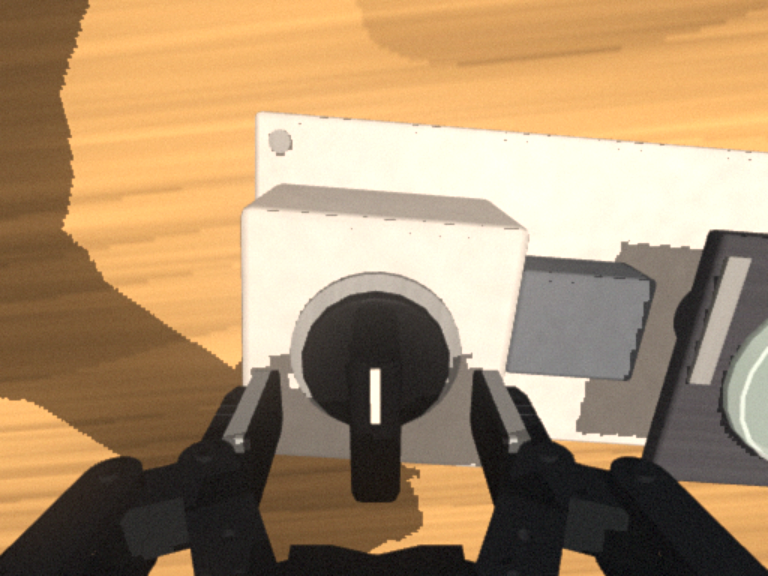

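Bar (cols 352–400) centred between fingers and aligned. Close.

arm_command(series=[[5, [0, 0, 0], 0], [5, [0, 0, 0], 0], [5, [0, 0, 0], 0], [5, [0, 0, 0], 0], [5, [0, 0, 0], 0], [5, [0, 0, 0], 0]], squeeze=40)

```text
t: 15.72
eef_pos: [0.4915, -0.0661, 0.1195]
tool_rot: [0.0, 0.739, 0.674, 0.0]
contact_force: [-1.2, -0.4, 5.4]
gripper_width: 0.156
```

```bash
python3 st.py
```

```text
t 15.725 yaw 84.74 T [-0.086  0.27  -0.031] F [-1.2 -0.4  5.4] jt7 0.006 q7 0.967 pos [ 0.4915 -0.0661  0.1195] g 0.156 vmax 0.002
```

arm_command(series=[[5, [0, 0, 0], -0.05], [5, [0, 0, 0], -0.05], [5, [0, 0, 0], -0.05]])

```text
t: 16.1
eef_pos: [0.4915, -0.0661, 0.1195]
tool_rot: [0.0, 0.722, 0.692, 0.0]
contact_force: [-1.4, 0.0, 6.1]
gripper_width: 0.159
```

```bash
python3 st.py
```

```text
t 16.1 yaw 87.59 T [-0.018  0.275 -0.081] F [-1.4  0.   6.1] jt7 0.057 q7 1.01 pos [ 0.4915 -0.0661  0.1195] g 0.159 vmax 0.004
```

Contact begins at the same angle (mod 180) as before, so the spindle is still in the bottom notch. Now clockwise.

arm_command(series=[[5, [0, 0, 0], 0.08], [5, [0, 0, 0], 0.16], [5, [0, 0, 0], 0.19], [5, [0, 0, 0], 0.19]])

```text
t: 16.6
eef_pos: [0.4915, -0.0662, 0.1195]
tool_rot: [0.0, 0.784, 0.62, -0.0]
contact_force: [-0.1, 0.0, 5.6]
gripper_width: 0.159
```

```bash
python3 st.py
```

```text
t 16.6 yaw 76.7 T [-0.128  0.247 -0.057] F [-0.1  0.   5.6] jt7 -0.109 q7 0.847 pos [ 0.4915 -0.0662  0.1195] g 0.159 vmax 0.01
```

arm_command(series=[[5, [0, 0, 0], 0.05], [5, [0, 0, 0], 0.05], [5, [0, 0, 0], 0.05]])

```text
t: 16.98
eef_pos: [0.4915, -0.0662, 0.1195]
tool_rot: [0.0, 0.799, 0.601, 0.0]
contact_force: [-1.2, 0.0, 6.5]
gripper_width: 0.155
```

```bash
python3 st.py
```

```text
t 16.975 yaw 73.85 T [-0.149  0.291  0.024] F [-1.2  0.   6.5] jt7 0.001 q7 0.804 pos [ 0.4915 -0.0662  0.1195] g 0.155 vmax 0.002
```

arm_command(series=[[5, [0, 0, 0], 0.05], [5, [0, 0, 0], 0.05], [5, [0, 0, 0], 0.05]])

```text
t: 17.35
eef_pos: [0.4915, -0.0662, 0.1195]
tool_rot: [0.0, 0.814, 0.581, -0.0]
contact_force: [-0.4, -0.1, 5.1]
gripper_width: 0.161
```

```bash
python3 st.py
```

```text
t 17.35 yaw 71.06 T [-0.171  0.351  0.388] F [-0.4 -0.1  5.1] jt7 -0.39 q7 0.762 pos [ 0.4915 -0.0662  0.1195] g 0.161 vmax 0.002
```

arm_command(series=[[5, [0, 0, 0], 0.05], [5, [0, 0, 0], 0.05], [5, [0, 0, 0], 0.05]])

```text
t: 17.73
eef_pos: [0.4914, -0.0662, 0.1195]
tool_rot: [0.0, 0.828, 0.56, -0.0]
contact_force: [-2.2, -0.7, 6.5]
gripper_width: 0.153
```

```bash
python3 st.py
```

```text
t 17.725 yaw 68.15 T [-0.141  0.32   0.162] F [-2.2 -0.7  6.5] jt7 -0.176 q7 0.719 pos [ 0.4914 -0.0662  0.1195] g 0.153 vmax 0.001
```

arm_command(series=[[5, [0, 0, 0], 0.05], [5, [0, 0, 0], 0.05], [5, [0, 0, 0], 0.05]])

```text
t: 18.1
eef_pos: [0.4914, -0.0663, 0.1195]
tool_rot: [0.0, 0.842, 0.539, -0.0]
contact_force: [-1.6, -0.4, 6.1]
gripper_width: 0.156
```

```bash
python3 st.py
```

```text
t 18.1 yaw 65.25 T [-0.218  0.382  0.037] F [-1.6 -0.4  6.1] jt7 -0.031 q7 0.676 pos [ 0.4914 -0.0663  0.1195] g 0.156 vmax 0.003
```

First crest is around 65°. Expect next contact near 54–55°.

arm_command(series=[[5, [0, 0, 0], 0.05], [5, [0, 0, 0], 0.1], [5, [0, 0, 0], 0.1], [5, [0, 0, 0], 0.1]])

```text
t: 18.6
eef_pos: [0.4914, -0.0664, 0.1195]
tool_rot: [0.0, 0.868, 0.496, -0.0]
contact_force: [-0.8, 0.4, 7.1]
gripper_width: 0.159
```

```bash
python3 st.py
```

```text
t 18.6 yaw 59.52 T [-0.245  0.291 -0.006] F [-0.8  0.4  7.1] jt7 -0.0 q7 0.59 pos [ 0.4914 -0.0664  0.1195] g 0.159 vmax 0.002
```

arm_command(series=[[5, [0, 0, 0], 0.06], [5, [0, 0, 0], 0.06], [5, [0, 0, 0], 0.06]])

```text
t: 18.98
eef_pos: [0.4914, -0.0665, 0.1195]
tool_rot: [0.0, 0.883, 0.47, -0.0]
contact_force: [-2.0, 0.0, 6.4]
gripper_width: 0.156
```

```bash
python3 st.py
```

```text
t 18.975 yaw 56.08 T [-0.252  0.39  -0.025] F [-2.   0.   6.4] jt7 -0.001 q7 0.538 pos [ 0.4914 -0.0665  0.1195] g 0.156 vmax 0.002
```

arm_command(series=[[5, [0, 0, 0], 0.05], [5, [0, 0, 0], 0.05], [5, [0, 0, 0], 0.05]])

```text
t: 19.35
eef_pos: [0.4913, -0.0664, 0.1195]
tool_rot: [0.001, 0.894, 0.448, -0.0]
contact_force: [-1.7, -1.8, 6.4]
gripper_width: 0.155
```

```bash
python3 st.py
```

```text
t 19.35 yaw 53.28 T [-0.274  0.435  0.431] F [-1.7 -1.8  6.4] jt7 -0.356 q7 0.496 pos [ 0.4913 -0.0664  0.1195] g 0.155 vmax 0.002
```

arm_command(series=[[5, [0, 0, 0], 0.05], [5, [0, 0, 0], 0.05], [5, [0, 0, 0], 0.05]])

```text
t: 19.73
eef_pos: [0.4913, -0.0665, 0.1195]
tool_rot: [0.001, 0.905, 0.426, -0.0]
contact_force: [-2.1, -1.1, 6.3]
gripper_width: 0.157
```

```bash
python3 st.py
```

```text
t 19.725 yaw 50.38 T [-0.287  0.426  0.214] F [-2.1 -1.1  6.3] jt7 -0.189 q7 0.453 pos [ 0.4913 -0.0665  0.1195] g 0.157 vmax 0.001
```

arm_command(series=[[5, [0, 0, 0], 0.05], [5, [0, 0, 0], 0.05], [5, [0, 0, 0], 0.05]])

```text
t: 20.1
eef_pos: [0.4913, -0.0665, 0.1195]
tool_rot: [0.0, 0.915, 0.403, -0.0]
contact_force: [-1.8, -1.8, 6.6]
gripper_width: 0.15
```

```bash
python3 st.py
```

```text
t 20.1 yaw 47.49 T [-0.311  0.442  0.002] F [-1.8 -1.8  6.6] jt7 -0.041 q7 0.409 pos [ 0.4913 -0.0665  0.1195] g 0.15 vmax 0.002
```

Second click felt (crest about 47°). Third: contact expected near 36°.

arm_command(series=[[5, [0, 0, 0], 0.05], [5, [0, 0, 0], 0.1], [5, [0, 0, 0], 0.1], [5, [0, 0, 0], 0.1]])

```text
t: 20.6
eef_pos: [0.4912, -0.0666, 0.1195]
tool_rot: [0.0, 0.934, 0.356, -0.0]
contact_force: [-2.3, -1.2, 7.1]
gripper_width: 0.159
```

```bash
python3 st.py
```

```text
t 20.6 yaw 41.75 T [-0.365  0.463 -0.034] F [-2.3 -1.2  7.1] jt7 -0.001 q7 0.323 pos [ 0.4912 -0.0666  0.1195] g 0.159 vmax 0.002
```

arm_command(series=[[5, [0, 0, 0], 0.06], [5, [0, 0, 0], 0.06], [5, [0, 0, 0], 0.06]])

```text
t: 20.98
eef_pos: [0.4912, -0.0666, 0.1195]
tool_rot: [0.0, 0.945, 0.328, -0.0]
contact_force: [-2.1, -2.2, 7.1]
gripper_width: 0.156
```

```bash
python3 st.py
```

```text
t 20.975 yaw 38.31 T [-0.355  0.547 -0.017] F [-2.1 -2.2  7.1] jt7 -0.002 q7 0.271 pos [ 0.4912 -0.0666  0.1195] g 0.156 vmax 0.002
```

arm_command(series=[[5, [0, 0, 0], 0.05], [5, [0, 0, 0], 0.05], [5, [0, 0, 0], 0.05]])

```text
t: 21.35
eef_pos: [0.4912, -0.0666, 0.1195]
tool_rot: [0.001, 0.952, 0.305, -0.0]
contact_force: [-2.2, -1.8, 6.8]
gripper_width: 0.157
```

```bash
python3 st.py
```

```text
t 21.35 yaw 35.51 T [-0.38   0.541  0.346] F [-2.2 -1.8  6.8] jt7 -0.329 q7 0.228 pos [ 0.4912 -0.0666  0.1195] g 0.157 vmax 0.003
```

arm_command(series=[[5, [0, 0, 0], 0.05], [5, [0, 0, 0], 0.05], [5, [0, 0, 0], 0.05]])

```text
t: 21.72
eef_pos: [0.4911, -0.0666, 0.1195]
tool_rot: [0.001, 0.96, 0.281, -0.0]
contact_force: [-1.7, -2.2, 7.5]
gripper_width: 0.156
```

```bash
python3 st.py
```

```text
t 21.725 yaw 32.62 T [-0.366  0.577  0.159] F [-1.7 -2.2  7.5] jt7 -0.204 q7 0.185 pos [ 0.4911 -0.0666  0.1195] g 0.156 vmax 0.001
```

arm_command(series=[[5, [0, 0, 0], 0.05], [5, [0, 0, 0], 0.05], [5, [0, 0, 0], 0.05]])

```text
t: 22.1
eef_pos: [0.4911, -0.0667, 0.1195]
tool_rot: [0.001, 0.967, 0.256, -0.0]
contact_force: [-2.3, -1.6, 7.4]
gripper_width: 0.15
```

```bash
python3 st.py
```

```text
t 22.1 yaw 29.72 T [-0.377  0.579  0.101] F [-2.3 -1.6  7.4] jt7 -0.052 q7 0.142 pos [ 0.4911 -0.0667  0.1195] g 0.15 vmax 0.002
```

Third click (crest about 29°). Fourth next, contact near 18°.

arm_command(series=[[5, [0, 0, 0], 0.05], [5, [0, 0, 0], 0.1], [5, [0, 0, 0], 0.1], [5, [0, 0, 0], 0.1]])

```text
t: 22.6
eef_pos: [0.491, -0.0667, 0.1195]
tool_rot: [0.001, 0.978, 0.208, -0.0]
contact_force: [-2.7, -1.3, 7.6]
gripper_width: 0.159
```

```bash
python3 st.py
```

```text
t 22.6 yaw 23.98 T [-0.36   0.654 -0.04 ] F [-2.7 -1.3  7.6] jt7 -0.002 q7 0.055 pos [ 0.491  -0.0667  0.1195] g 0.159 vmax 0.001
```

arm_command(series=[[5, [0, 0, 0], 0.06], [5, [0, 0, 0], 0.06], [5, [0, 0, 0], 0.06]])

```text
t: 22.98
eef_pos: [0.491, -0.0668, 0.1195]
tool_rot: [0.001, 0.984, 0.178, -0.0]
contact_force: [-2.6, -2.3, 7.4]
gripper_width: 0.157
```

```bash
python3 st.py
```

```text
t 22.975 yaw 20.54 T [-0.404  0.644 -0.008] F [-2.6 -2.3  7.4] jt7 -0.003 q7 0.003 pos [ 0.491  -0.0668  0.1195] g 0.157 vmax 0.002
```

arm_command(series=[[5, [0, 0, 0], 0.05], [5, [0, 0, 0], 0.05], [5, [0, 0, 0], 0.05]])

```text
t: 23.35
eef_pos: [0.491, -0.0667, 0.1195]
tool_rot: [0.001, 0.988, 0.154, -0.0]
contact_force: [-3.0, -2.6, 8.3]
gripper_width: 0.156
```

```bash
python3 st.py
```

```text
t 23.35 yaw 17.74 T [-0.36   0.658  0.243] F [-3.  -2.6  8.3] jt7 -0.297 q7 -0.04 pos [ 0.491  -0.0667  0.1195] g 0.156 vmax 0.002
```

arm_command(series=[[5, [0, 0, 0], 0.05], [5, [0, 0, 0], 0.05], [5, [0, 0, 0], 0.05]])

```text
t: 23.72
eef_pos: [0.4909, -0.0667, 0.1195]
tool_rot: [0.001, 0.992, 0.129, -0.001]
contact_force: [-2.9, -1.5, 7.9]
gripper_width: 0.159
```

```bash
python3 st.py
```

```text
t 23.725 yaw 14.86 T [-0.425  0.687  0.223] F [-2.9 -1.5  7.9] jt7 -0.218 q7 -0.084 pos [ 0.4909 -0.0667  0.1195] g 0.159 vmax 0.001
```

arm_command(series=[[5, [0, 0, 0], 0.05], [5, [0, 0, 0], 0.05], [5, [0, 0, 0], 0.05]])

```text
t: 24.1
eef_pos: [0.4908, -0.0668, 0.1195]
tool_rot: [0.001, 0.995, 0.104, -0.001]
contact_force: [-3.2, -3.0, 8.6]
gripper_width: 0.156
```

```bash
python3 st.py
```

```text
t 24.1 yaw 11.96 T [-0.407  0.769  0.083] F [-3.2 -3.   8.6] jt7 -0.062 q7 -0.127 pos [ 0.4908 -0.0668  0.1195] g 0.156 vmax 0.002
```

arm_command(series=[[5, [0, 0, 0], 0.05], [5, [0, 0, 0], 0.09], [5, [0, 0, 0], 0.09], [5, [0, 0, 0], 0.09]])

```text
t: 24.6
eef_pos: [0.4908, -0.0668, 0.1195]
tool_rot: [0.001, 0.998, 0.059, -0.001]
contact_force: [-3.0, -2.2, 8.7]
gripper_width: 0.159
```

```bash
python3 st.py
```

```text
t 24.6 yaw 6.79 T [-0.439  0.769  0.029] F [-3.  -2.2  8.7] jt7 -0.001 q7 -0.206 pos [ 0.4908 -0.0668  0.1195] g 0.159 vmax 0.002
```

Torque is zero past the fourth crest. As a check I turn gently back to feel the play's other edge, expected about 14–15° if the spindle is in notch four.

arm_command(series=[[5, [0, 0, 0], -0.05], [5, [0, 0, 0], -0.1], [5, [0, 0, 0], -0.1]])

```text
t: 24.98
eef_pos: [0.4909, -0.0668, 0.1195]
tool_rot: [0.001, 0.994, 0.109, -0.001]
contact_force: [-2.5, -2.7, 7.9]
gripper_width: 0.155
```

```bash
python3 st.py
```

```text
t 24.975 yaw 12.55 T [-0.382  0.78   0.041] F [-2.5 -2.7  7.9] jt7 0.176 q7 -0.118 pos [ 0.4909 -0.0668  0.1195] g 0.155 vmax 0.014
```

arm_command(series=[[5, [0, 0, 0], -0.05], [5, [0, 0, 0], -0.05], [5, [0, 0, 0], -0.05]])

```text
t: 25.35
eef_pos: [0.4909, -0.0668, 0.1195]
tool_rot: [0.001, 0.991, 0.134, -0.001]
contact_force: [-2.8, -1.5, 7.8]
gripper_width: 0.157
```

```bash
python3 st.py
```

```text
t 25.35 yaw 15.38 T [-0.413  0.701 -0.057] F [-2.8 -1.5  7.8] jt7 0.009 q7 -0.075 pos [ 0.4909 -0.0668  0.1195] g 0.157 vmax 0.001
```

arm_command(series=[[5, [0, 0, 0], -0.035], [5, [0, 0, 0], -0.035], [5, [0, 0, 0], -0.035]])

```text
t: 25.72
eef_pos: [0.4909, -0.0668, 0.1195]
tool_rot: [0.0, 0.989, 0.151, -0.001]
contact_force: [-3.1, -1.4, 8.2]
gripper_width: 0.158
```

```bash
python3 st.py
```

```text
t 25.725 yaw 17.32 T [-0.343  0.738 -0.33 ] F [-3.1 -1.4  8.2] jt7 0.338 q7 -0.045 pos [ 0.4909 -0.0668  0.1195] g 0.158 vmax 0.002
```

Edge felt at about 16.5°, 18° × 4 on from the bottom notch's edge (88°): notch four. Return to mid-play and release.

arm_command(series=[[5, [0, 0, 0], 0.07], [5, [0, 0, 0], 0.14], [5, [0, 0, 0], 0.14], [5, [0, 0, 0], 0.14]])

```text
t: 26.22
eef_pos: [0.4908, -0.0668, 0.1195]
tool_rot: [0.001, 0.997, 0.082, -0.001]
contact_force: [-2.5, -1.8, 7.6]
gripper_width: 0.155
```

```bash
python3 st.py
```

```text
t 26.225 yaw 9.37 T [-0.426  0.778  0.03 ] F [-2.5 -1.8  7.6] jt7 -0.004 q7 -0.166 pos [ 0.4908 -0.0668  0.1195] g 0.155 vmax 0.004
```

arm_command(series=[[60, [0, 0, 0], 0], [60, [0, 0, 0], 0], [60, [0, 0, 0], 0], [60, [0, 0, 0], 0], [60, [0, 0, -20], 0], [60, [0, 0, -60], 0], [60, [0, 0, -100], 0], [60, [0, 0, -100], 0]])

```text
t: 27.22
eef_pos: [0.4933, -0.066, 0.2221]
tool_rot: [0.001, 0.997, 0.082, 0.003]
contact_force: [0.1, -0.3, -1.2]
gripper_width: 0.697
```

```bash
python3 st.py; python3 look.py w5; python3 -c "
from station import read_camera;import cv2
cv2.imwrite('pics/top5.png',read_camera('top'))"
```

```text
t 27.225 yaw 9.38 T [ 0.014 -0.01   0.001] F [ 0.1 -0.3 -1.2] jt7 0.204 q7 -0.042 pos [ 0.4933 -0.066   0.2221] g 0.697 vmax 0.058
27.225 [ 0.612  0.288 -0.706  1.966  0.229  0.96  -0.042] [ 0.4933 -0.066   0.2221] [9.000e-04 9.966e-01 8.180e-02 2.900e-03] [ 0.06 -0.32 -1.15] [ 0.014 -0.01   0.001] 0.6972425991031332
```

View pics/w5.png

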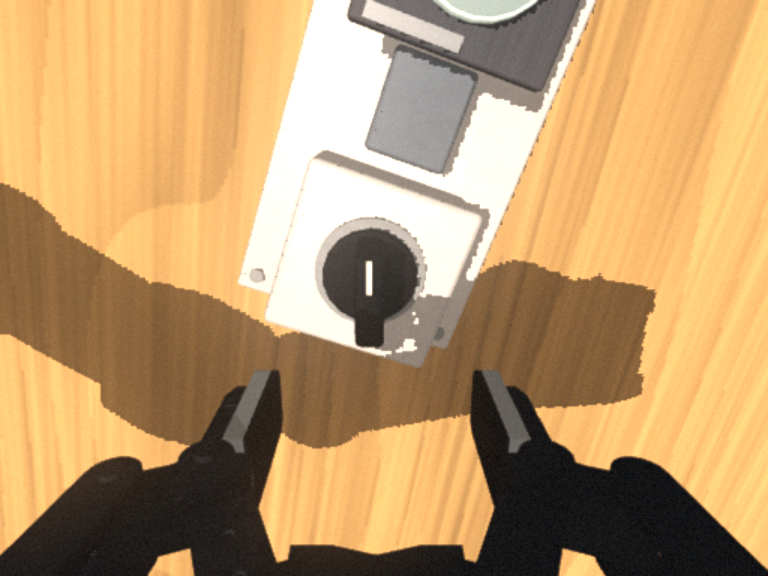

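View pics/top5.png

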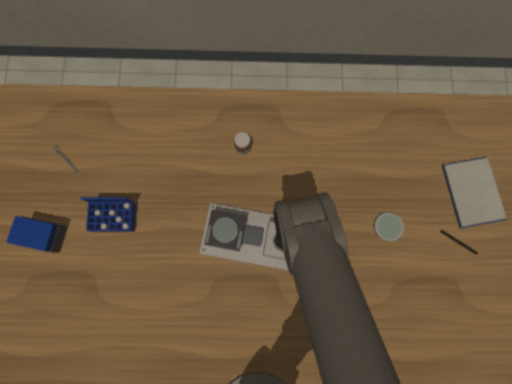

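The dial is free of the gripper, with the bar still at the angle I left it. The box (109,214), jar (242,141) and spare dish (389,227) are at the same pixels as at the start.

```bash
python3 -c "
from station import bot
print(bot.hand_in())"
```

```text
the job is handed in; nothing more can be done
None
```

I turned the dial down to its bottom stop, then up four clicks into the fourth notch. I let it go and handed the job in at about 27 s of the 72 s allowed; no verdict is reported.

- **Bottom stop:** going anticlockwise I felt three clicks, each starting at about 0.33–0.39 N m and fading. At the next contact the torque rose to about 0.75 N m without fading. I stopped there, about 2–3° into the stop, and backed off into the bottom notch's play.
- **Regrip:** I released the bar there and gripped it again half a turn round, because joint 7 would otherwise have run out of range. A small turn anticlockwise met first contact at the stop's angle, so the spindle had stayed in the bottom notch.
- **Four clicks up:** I felt contacts at about 73°, 54°, 36° and 18°, each fading to a crest about 8° later. The torque was zero past the fourth crest.
- **Last checks:** turning back, I felt the other edge of the play at about 16.5°. That is 71–72° from the bottom notch's edge, or four clicks of 18°. I had expected 14–15°, but the contacts felt on the way down predict 16.5°. I left the bar near mid-play with no torque on it. In the last pictures the gripper is clear, and the tube box, jar and spare dish have not moved.

I could not check the 0.25 mm-per-click stage height directly, so the result rests on the feel of the clicks and the play edges.

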